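# Turn the drying box over with its loose lid pinched shut

## Robot

A 6-joint arm with a two-finger parallel gripper is mounted at the origin on the work surface. World frame = base frame: x ahead of the robot, y to its left, z up, the work surface at z = 0. Lengths are in m, angles in rad, forces in N, time in s.
With the tool pointing down it reaches from about 0.35 to 0.725 m from the base axis. Payload 4.3 kg.
Tool frame: the origin (TCP) lies midway between the tips of the shut fingers; the grasp point (between the pads) lies 19 mm behind it (grasp_offset is the distance from the TCP to the grasp point, in m); z points along the fingers, y is the line along which they close (so a half turn about z gives the same grasp; the last joint's range is limited). The gripper opens to 85 mm and grips with 20 to 120 N. Pads are 22 mm wide; open, the fingers measure 114 mm over their backs; the gripper's body (76 mm by 85 mm) begins 54 mm behind the grasp point. The pads swing forward as they close: fully open they stand 13 mm farther back than shut.
Start: joints at [1.239, 0.377, 0.081, 1.274, 0, 1.46], TCP at [0.126, 0.561, 0.231] pointing down, gripper open.
Joint ranges: [-2.72, 2.72], [-0.84, 1.66], [-1.02, 1.22], [-1.77, 2.12], [-1.37, 1.28], [-3.14, 3.14]. Speed limits (rad/s): [2.57, 2.57, 3.14, 3.14, 3.14, 3.14].

## Interface

Orientations are given as [roll, pitch, yaw] about the fixed x, y, z axes, in that order (R = Rz(yaw) Ry(pitch) Rx(roll)).
In Python, from workcell import state, get_image, job_done, grasp_offset gives the robot as it stands.
- The arm moves only by the shell command python3 -m handwheel 'ROWS' [FORCE]. ROWS is a JSON object of lists of equal length, an entry for each row: "claw": the finger opening in mm, from 0 to 85.4; "translation": the shift along the tool's x, y, z in mm, a list of three; "dr": the turn, a rotation vector about the tool's x, y, z in rad, a list of three. A call has 1 to 20 rows; each row is the pose to reach, as a shift and turn from the pose commanded when the call began, along the tool's axes at that moment; what a row does not reach only later rows make up. A row lasts 1/8 s, in which the tool goes at most 62.5 mm and 10.7 degrees, less where a joint would pass 70% of its speed; a pose out of reach is approached as far as the arm can. A call with a gripper value outside its range is refused whole. The fingers move at their own pace and stop on an object; FORCE is the grip in N (left out, the last holds). Time passes only in rows, so rows that repeat a pose let the fingers close. It gives the time, the measured TCP pose, the force, the opening and the grip force at its end, in the units of the state.
- state(): the state, without advancing time (a new reading comes with each control period).
- get_image(name): name is "scene" or "side" or "wrist"; returns a dict with "image" (480x640x3 uint8, red, green, blue), "mtx" (3x3 intrinsics, pixels), "distortion" ([k1, k2, p1, p2, k3] as OpenCV has them; the pictures are not rectified), "pose" (4x4, takes a point from camera to world coordinates). Camera axes: x right, y down, z forward; pixel columns grow to the right and rows downward; lengths in m; the calibration is good to about 2 mm. A picture is of the moment at which its call begins. There is no depth.
- job_done(): hands the job in; it is judged then, once.
The state is a dict: "clock": time; "joint_pos": joint angles; "dq": joint speeds; "tau": joint torques, N m; "tool_pos": TCP position; "tcp_rot": TCP orientation; "force": force on the tool from outside, world axes, zero at the start; "wrist_torque": the same for the moment, N m; "finger_gap": finger opening in m; "grip_force": force on a finger pad.
Only numpy, scipy, OpenCV 4.12 (cv2) and the standard library are available. Lean on these libraries where they do the work, as an engineer would, in place of code of your own. Each camera call takes 0.05 s, during which the arm holds its last target. There are 200 camera calls.

## Task

Turn the orange drying box over, holding its loose blue-framed lid shut all the while, so that the model part inside comes to lie on the lid. Put it back into the same V-shaped chrome wire cradle, upside down with the lid now underneath, slanted as before, fully home against both arms of the V and roughly centred from side to side. Let go of it, and leave the other things on the desk where they are.

Things in the scene. Friction and masses are not known exactly. Their poses are not given: they have to be found in the camera images.
- box_center (a point): Centre of the closed drying box, orange with a blue-framed lid: 64 (x) x 100 (y) x 40 mm (z) with lid, 0.17 to 0.28 kg. z points from bottom to lid. At the start it lies in the cradle, bottom on arm A, low side on arm B: x slants 45 degrees down and away from the robot, z up and away, y level. Fingers slanted along x, between the wires, can pinch lid and bottom (40 mm).
- box_rim (a point): Middle of the orange box's open mouth, level with its rim, 16 mm from box_center along the box's z; same axes as box_center. The box without lid is 36 mm high, with walls 3 mm thick.
- lid_center (a point): Middle of the underside of the lid plate; coincides with box_rim while the lid is shut. Lid: clear window in a blue frame, 64 x 100 x 4 mm, flush with the box's outside, 40 g, z pointing out of the box. It is loose: only a lip 8 mm deep with 1.5 mm play reaches into the box; nothing latches it and it falls off if turned over unheld.
- part_center (a point): Centre of the model car part lying loose in the box (red 46 x 78 mm plate with a white cabin, 15 mm high, 25 g). Axes at the start as the box's.
- cradle_seat (a point): Point in the middle of the cradle's width, 36.8 mm straight above the inside corner of its V. Axes are the cradle's: z up, y along its width, x level and away from the robot. A box fully home has box_center level with this point, 8.5 mm towards -x if its 64 x 100 mm face lies on arm A (as at the start), 8.5 mm towards +x if that face lies on arm B. Either is fine at the end.
- cradle: Fixed cradle: two V-shaped chrome wires 8 mm thick, 36 mm either side of its middle, 64 mm free between them (nothing higher than 20 mm there). Arm A (52 mm) rises 45 degrees towards the robot (-x), arm B (52 mm) 45 degrees away (+x); the V's inside corner is 70 mm above the desk. Steel foot 130 x 110 x 8 mm. Origin on the desk under the corner; axes as cradle_seat.
- airbrush: Bystander: matte black airbrush on a chrome stand, fixed, 100 x 170 mm, 105 mm high; origin under its middle.
- paint_cup: Bystander: clear plastic paint cup, 56 mm across, 50 mm high; origin at the centre of its underside.
- thinner: Bystander: blue glass thinner bottle with black cap, 54 mm across, 115 mm high; origin at the centre of its underside.
- jar_a: Bystander: yellow paint jar, 36 mm across, 45 mm high; origin at the centre of its underside.
- jar_b: Bystander: green paint jar, 36 mm across, 45 mm high; origin at the centre of its underside.
- sprue: Bystander: grey plastic sprue frame, 85 x 130 x 5 mm, lying flat; origin at the centre of its underside.
- brush: Bystander: paint brush lying flat, 170 mm long; origin under its middle.
There are look-alikes about, which are no part of the job. What is meant by the part that bears box_center is not turquoise or yellow, and is the smaller of those in its own colour.

How it is judged:
At the end, for the whole second after the job is handed in: The box rests in the cradle upside down, lid underneath (lid direction 135 +- 9 degrees from upright), its centre within 8 mm of the seat's height, 16.5 mm of it in the cradle's x and 20 mm along its width; lid shut within 5 mm; the part in the box, in the half next to the lid (angle between box_center's own z axis and vertical between 2.2 and 2.51 rad and x of box_center in the frame of cradle_seat between -0.0165 and 0.0165 m and y of box_center in the frame of cradle_seat between -0.02 and 0.02 m and z of box_center in the frame of cradle_seat between -0.008 and 0.008 m and distance between lid_center and box_rim below 0.005 m and z of part_center in the frame of box_center above 0 m and distance between part_center and box_center below 0.045 m and linear speed of each of drybox, lid below 0.03 m/s); the robot touches nothing.
It fails at once if the lid came open (more than 10 mm off the rim) (distance between lid_center and box_rim above 0.01 m).
It fails at once if another thing on the desk was moved by more than 40 mm (distance of any of paint_cup, thinner, jar_a, jar_b, sprue, brush from where it was at the start of the episode above 0.04 m).
It also fails if it takes over 38 s, if anything falls off the work surface, if the arm or the gripper's body presses on something with over 40 N, if the wrist force passes 120 N, or if a joint passes its speed limit or range.

## Working session

There is one attempt and no reset: what is moved stays moved. The work goes in short steps, Python scripts to look and compute and a shell command to move; the robot and the scene stay as the last step left them, time stands still between calls to the robot, and variables do not carry over. Pictures are saved under pics/ and viewed, at most 10 in all, crops included, and the job is handed in when it is done.

```bash
mkdir -p pics; ls; python3 - <<'E'
from workcell import state, get_image, grasp_offset
import cv2, numpy as np, pickle
s=state();print({k:np.round(v,3) for k,v in s.items()},grasp_offset)
for n in("scene","side"):
    d=get_image(n);cv2.imwrite(f"pics/{n}0.png",d["image"][...,::-1]);pickle.dump(d,open(f"{n}0.pkl","wb"))
    print(n,np.round(d["pose"],3).tolist(),np.round(d["mtx"],1).tolist(),d["distortion"])
E
```

```text
pics
{'clock': np.float64(0.0), 'joint_pos': array([1.239, 0.378, 0.08 , 1.274, 0.   , 1.461]), 'dq': array([-0.   ,  0.   ,  0.   ,  0.001,  0.   ,  0.001]), 'tau': array([ 0.0000e+00, -4.6361e+01,  2.6987e+01,  2.1000e-02,  0.0000e+00,
       -0.0000e+00]), 'tool_pos': array([0.126, 0.56 , 0.23 ]), 'tcp_rot': array([-3.14, -0.  ,  2.92]), 'force': array([ 0.378, -0.664, -0.425]), 'wrist_torque': array([ 0.007, -0.002,  0.027]), 'grip_force': np.float64(0.0), 'finger_gap': np.float64(0.085)} 0.0187
scene [[-0.208, 0.526, -0.824, 1.355], [0.978, 0.128, -0.165, 0.228], [0.019, -0.841, -0.541, 0.677], [0.0, 0.0, 0.0, 1.0]] [[444.5, 0.0, 327.1], [0.0, 444.5, 240.8], [0.0, 0.0, 1.0]] [-0.02460781  0.          0.          0.          0.        ]
side [[-0.986, -0.092, 0.136, 0.28], [-0.162, 0.657, -0.736, 1.126], [-0.022, -0.748, -0.663, 1.053], [0.0, 0.0, 0.0, 1.0]] [[519.2, 0.0, 315.8], [0.0, 519.2, 237.2], [0.0, 0.0, 1.0]] [0.00543435 0.         0.         0.         0.        ]
```

View pics/scene0.png

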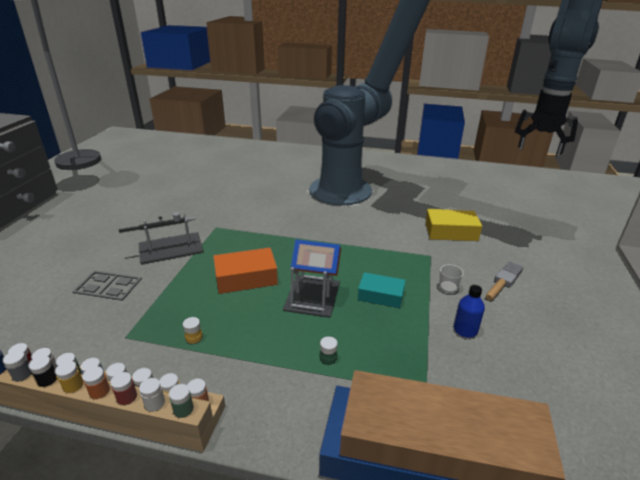

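View pics/side0.png

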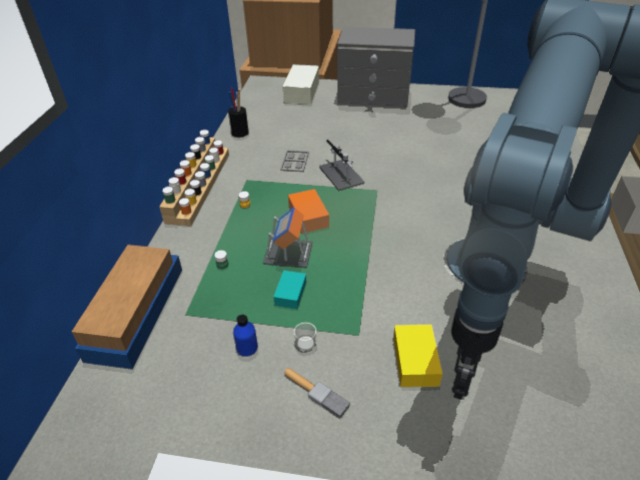

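The scene view shows the smaller orange box with its blue-framed lid in the cradle near (315,258), lid towards the camera. The side view shows it near (288,228). The larger orange box beside it is the look-alike. Next I'll take enlarged crops of both to fit the pose.

```bash
python3 - <<'E'
import cv2,numpy as np,pickle
a=pickle.load(open("scene0.pkl","rb"))["image"][225:325,265:365];b=pickle.load(open("side0.pkl","rb"))["image"][195:275,250:330]
f=lambda i:cv2.resize(i,(400,400),interpolation=cv2.INTER_CUBIC)
cv2.imwrite("pics/crop0.png",np.hstack([f(a),f(b)])[...,::-1])
E
```

```text
(no output)
```

View pics/crop0.png

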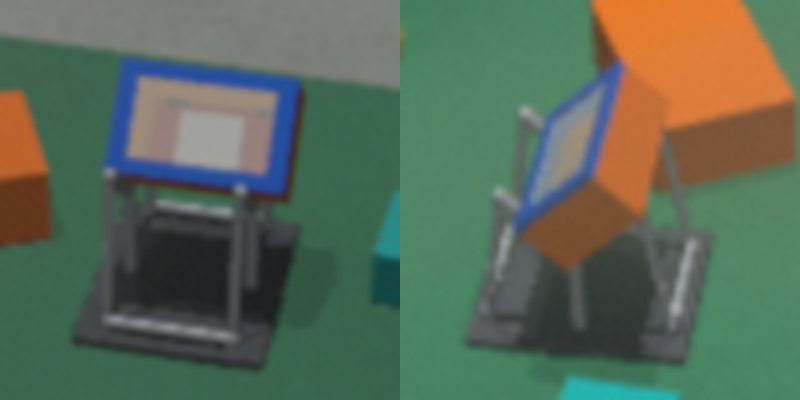

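The scene half shows the lid's outer corners at crop (122,59), (303,76), (284,194) and (104,175). The side half shows the box's +y end face at crop (198,178), (245,215), (170,270) and (119,228), with the upper face at the back at (222,63) and (268,100). I'll fit the box pose to these points.

```bash
cat > h.py <<'E'
import cv2,numpy as np
from scipy.spatial.transform import Rotation as R
def proj(d,P):
    T=np.linalg.inv(d["pose"]);return cv2.projectPoints(np.asarray(P,float),cv2.Rodrigues(T[:3,:3])[0],T[:3,3],d["mtx"],np.asarray(d["distortion"]))[0][:,0]
def Rbox(yaw,up=1):  # start orientation of box
    s=.5**.5;return R.from_euler('z',yaw).as_matrix()@np.array([[s,0,s],[0,1,0],[-s,0,s]])
def tool(Rb): return np.column_stack([Rb[:,1],Rb[:,2],Rb[:,0]])
def move(p0,rpy0,p1,R1):
    R0=R.from_euler('xyz',rpy0).as_matrix()
    return np.round(R0.T@(np.array(p1)-p0)*1e3,1),np.round(R.from_matrix(R0.T@R1).as_rotvec(),4)
E
python3 - <<'E'
from h import *; import pickle
from scipy.optimize import least_squares
from workcell import state
A=pickle.load(open("scene0.pkl","rb"));B=pickle.load(open("side0.pkl","rb"))
px=lambda l,o,s:np.array(o)+(np.array(l)+.5)/s-.5
a=px([(122,59),(303,76),(284,194),(104,175)],(265,225),4)
b=px([(198,178),(245,215),(170,270),(119,228),(222,63),(268,100)],(250,195),5)
Pa=np.array([(-32,-50,20),(-32,50,20),(32,50,20),(32,-50,20)])/1e3
Pb=np.array([(-32,50,20),(-32,50,-20),(32,50,-20),(32,50,20),(-32,-50,20),(-32,-50,-20)])/1e3
def res(v):
    Rb=Rbox(v[3]);return np.r_[proj(A,Pa@Rb.T+v[:3])-a,proj(B,Pb@Rb.T+v[:3])-b].ravel()
r=least_squares(res,[.5,.1,.107,0]);print(r.x,np.round(r.fun.reshape(-1,2),1).tolist())
r2=least_squares(lambda w:res([w[0],w[1],.1068,w[2]]),[.5,.1,0]);x,y,yaw=r2.x;print(r2.x,r2.cost)
c=np.array([x,y,.1068]);Rb=Rbox(yaw);np.save("box.npy",np.r_[c,yaw])
s=state();T=tool(Rb);g=c+T[:,2]*.0187;pre=g-T[:,2]*.11
print("grasp tcp",g,"pre",pre,"rpy",R.from_matrix(T).as_euler('xyz'))
print(move(s["tool_pos"],s["tcp_rot"],pre,T),move(pre,R.from_matrix(T).as_euler('xyz'),g,T))
E
```

```text
[0.55683564 0.04460501 0.10488228 0.05288839] [[-0.1, 0.2], [-0.9, 0.5], [0.3, -0.4], [0.4, -0.6], [-0.9, -0.7], [0.5, 0.3], [0.2, 0.5], [-0.4, 0.8], [-0.4, -0.6], [0.6, 0.3]]
[0.55737545 0.04536942 0.05387248] 4.227214725598521
grasp tcp [0.57057917 0.04608142 0.0935771 ] pre [0.49291026 0.04189315 0.17135885] rpy [2.35619449 0.         1.62466881]
(array([-471.7, -425. ,   59.8]), array([-0.672 , -0.5061,  1.2246])) (array([ -0.,   0., 110.]), array([ 0., -0.,  0.]))
```

Fit residuals are below 1 px. With z left free it came out at 0.105 m against the expected 0.1068 m, so the pose is good. I'm moving to a stand-off behind the box along the slanted approach line.

```bash
python3 -m handwheel '{"claw":[70,70,70,70,70,70,70,70,70,70,70,70,70,70,70,70],"translation":[[-30,-30,0],[-60,-60,0],[-95,-95,0],[-130,-130,0],[-170,-170,0],[-210,-210,5],[-250,-250,5],[-290,-290,10],[-330,-330,10],[-360,-365,15],[-390,-395,15],[-410,-415,17],[-431,-436,17],[-431,-436,17],[-431,-436,17],[-431,-436,17]],"dr":[[-0.056,-0.042,0.102],[-0.112,-0.084,0.204],[-0.168,-0.126,0.306],[-0.224,-0.168,0.408],[-0.28,-0.21,0.51],[-0.336,-0.253,0.612],[-0.392,-0.295,0.714],[-0.448,-0.337,0.816],[-0.504,-0.379,0.919],[-0.56,-0.421,1.021],[-0.616,-0.464,1.123],[-0.672,-0.506,1.225],[-0.672,-0.506,1.225],[-0.672,-0.506,1.225],[-0.672,-0.506,1.225],[-0.672,-0.506,1.225]]}' 60
python3 - <<'E'
from h import *
from workcell import state,get_image
x,y,z,yaw=np.load("box.npy");T=tool(Rbox(yaw));g=np.array([x,y,z])+T[:,2]*.0187
s=state();print(s["clock"],np.round(s["joint_pos"],3),move(s["tool_pos"],s["tcp_rot"],g,T))
d=get_image("wrist")
im=d["image"][...,::-1].copy()
Rb=Rbox(yaw)
P=np.array([(i,j,k) for i in(-32,32) for j in(-50,50) for k in(-20,20)])/1e3@Rb.T+[x,y,z]
for p in proj(d,P): cv2.circle(im,tuple(int(v) for v in p),3,(0,255,255),1)
cv2.imwrite("pics/w1.png",im)
E
```

```text
clock: 2.1
tool_pos: [0.4609, 0.0417, 0.2354]
tcp_rot: [2.382, -0.003, 1.627]
force: [1.0, -0.2, -0.0]
finger_gap: 0.0697
grip_force: 0.0
2.1 [-0.141 -0.447 -1.02   0.248  0.138  1.429] (array([ -2.3, -18.1, 178.4]), array([-0.0259, -0.0041, -0.0005]))
```

View pics/w1.png

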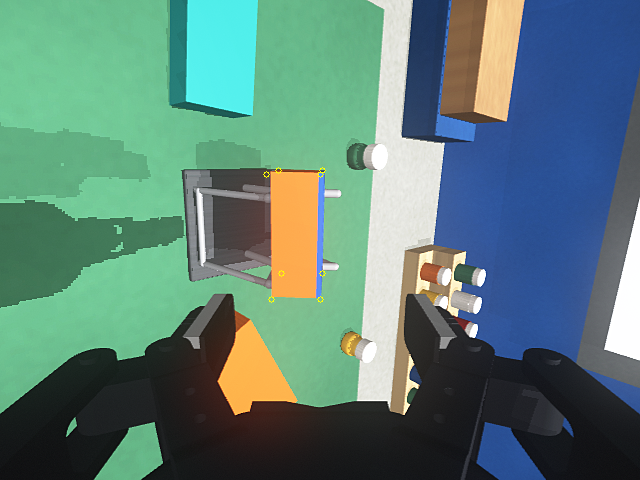

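The projected box corners (yellow) match the orange face at about (272–322, 170–298) to within about 3 px, or roughly 2 mm. Joint 3 is at its limit, so this stand-off was not fully reached. I'll advance to the nearer stand-off and check there.

```bash
python3 -m handwheel '{"claw":[70,70,70,70,70],"translation":[[0,0,20],[0,0,40],[0,0,60],[0,0,60],[0,0,60]],"dr":[[0,0,0],[0,0,0],[0,0,0],[0,0,0],[0,0,0]]}'
cat > chk.py <<'E'
from h import *
from workcell import state
x,y,z,yaw=np.load("box.npy");T=tool(Rbox(yaw));g=np.array([x,y,z])+T[:,2]*.0187
s=state();print(s["clock"],np.round(s["joint_pos"],3),move(s["tool_pos"],s["tcp_rot"],g,T),s["finger_gap"],s["grip_force"],np.round(s["force"],1))
E
python3 chk.py
```

```text
clock: 2.78
tool_pos: [0.5081, 0.044, 0.2002]
tcp_rot: [2.395, -0.004, 1.627]
force: [0.5, -0.4, 0.1]
finger_gap: 0.0699
grip_force: 0.0
2.775 [-0.108 -0.265 -1.02   0.076  0.114  1.452] (array([ -1.8, -26.6, 120.7]), array([-0.0386, -0.0042, -0.001 ])) 0.06990283036510453 0.0 [ 0.5 -0.4  0.1]
```

```bash
python3 -m handwheel '{"claw":[70,70,70,70],"translation":[[-1,-13,20],[-2,-26,40],[-2,-26,40],[-2,-26,40]],"dr":[[-0.02,-0.002,0],[-0.039,-0.004,0],[-0.039,-0.004,0],[-0.039,-0.004,0]]}'
python3 chk.py
```

```text
clock: 3.28
tool_pos: [0.5376, 0.0432, 0.1764]
tcp_rot: [2.393, -0.002, 1.624]
force: [0.4, 0.6, 0.3]
finger_gap: 0.0697
grip_force: 0.0
3.275 [-0.098 -0.151 -1.02  -0.041  0.104  1.461] (array([  0.9, -32.1,  83.2]), array([-0.0372, -0.001 , -0.0016])) 0.06974943339086476 0.0 [0.4 0.6 0.3]
```

```bash
cat > kin.py <<'E'
from h import *
from scipy.optimize import least_squares
D=[([1.239,.377,.081,1.274,0],[.126,.5605,.2305]),([-.141,-.447,-1.02,.248,.138],[.4609,.0417,.2354]),([-.108,-.265,-1.02,.076,.114],[.5081,.044,.2002]),([-.098,-.151,-1.02,-.041,.104],[.5376,.0432,.1764])]
def fk(v,j):
    d,h,L1,L2,a2,La,Lb=v
    u=lambda t:np.array([np.cos(t),0,-np.sin(t)])  # t = pitch below horizontal
    q=j[1]-j[2]+j[3]
    p=np.array([0,d,h])+L1*u(j[1]-np.pi/2)+L2*u(j[1]-j[2]+a2)+La*u(q)+Lb*(np.cos(j[4])*u(q)+np.sin(j[4])*np.array([0,1,0]))
    return R.from_euler('z',j[0]).as_matrix()@p
v0=np.array([.06,.3,.35,.35,0,.1,.2])
f=least_squares(lambda v:np.r_[np.concatenate([fk(v,j)-p for j,p in D])*1e3,(v-v0)*5],v0,bounds=([-.2,0,.1,.1,-.5,0,.1],[.2,.5,.6,.6,.5,.3,.4]))
V=f.x
def ik(p,pit,yaw,j0=(0,.2,-.5,.9,.1)):  # tool z at pitch pit below horizontal, yaw=heading
    z=np.array([np.cos(pit)*np.cos(yaw),np.cos(pit)*np.sin(yaw),-np.sin(pit)])
    def e(j):
        q=j[1]-j[2]+j[3];c=np.cos(j[4]);t=R.from_euler('z',j[0]).as_matrix()@[c*np.cos(q),np.sin(j[4]),-c*np.sin(q)]
        return np.r_[(fk(V,j)-p)*10,t-z]
    r=least_squares(e,j0,bounds=([-2.72,-.84,-1.02,-1.77,-1.37],[2.72,1.66,1.22,2.12,1.28]));return r.x,np.abs(r.fun).max()
if __name__=="__main__":
    print(np.round(V,4),np.round(f.fun[:12],1))
    x,y,z,yaw=np.load("box.npy")
    for deg in(25,35,45,50,55,60,65,75):
        for grip in(0,-.012):
            a=np.deg2rad(deg);zz=np.array([np.cos(a)*np.cos(yaw),np.cos(a)*np.sin(yaw),-np.sin(a)])
            for up in(0,.1,.2):
                j,e=ik(np.array([x,y,z+up])+(.0187+grip)*zz,a,yaw);print(deg,grip,up,np.round(j,2),round(e,3))
E
python3 kin.py
```

```text
[ 0.0634  0.2607  0.4979  0.3897 -0.1863  0.1411  0.3093] [ 0.  -0.   0.1  0.1 -0.1 -0.2 -0.2  0.1 -0.   0.1 -0.1  0.1]
25 0 0 [-0.09  0.1  -1.02 -0.26  0.11] 0.328
25 0 0.1 [-0.1  -0.12 -1.02 -0.18  0.12] 0.233
25 0 0.2 [-0.1  -0.3  -1.02 -0.16  0.14] 0.102
25 -0.012 0 [-0.1   0.07 -1.02 -0.22  0.12] 0.337
25 -0.012 0.1 [-0.1  -0.15 -1.02 -0.14  0.13] 0.24
25 -0.012 0.2 [-0.11 -0.34 -1.02 -0.12  0.14] 0.105
35 0 0 [-0.08  0.1  -1.02 -0.25  0.1 ] 0.187
35 0 0.1 [-0.09 -0.12 -1.02 -0.17  0.11] 0.094
35 0 0.2 [-0.1  -0.29 -0.97 -0.06  0.12] 0.0
35 -0.012 0 [-0.08  0.07 -1.02 -0.21  0.1 ] 0.193
35 -0.012 0.1 [-0.09 -0.15 -1.02 -0.13  0.11] 0.097
35 -0.012 0.2 [-0.1  -0.33 -0.97 -0.02  0.13] 0.0
45 0 0 [-0.08  0.1  -1.02 -0.24  0.09] 0.069
45 0 0.1 [-0.08 -0.11 -0.97 -0.07  0.1 ] 0.0
45 0 0.2 [-0.08 -0.24 -0.77  0.26  0.1 ] 0.0
45 -0.012 0 [-0.08  0.07 -1.02 -0.2   0.09] 0.073
45 -0.012 0.1 [-0.09 -0.15 -0.97 -0.03  0.1 ] 0.0
45 -0.012 0.2 [-0.09 -0.27 -0.76  0.29  0.1 ] 0.0
50 0 0 [-0.08  0.1  -1.02 -0.23  0.08] 0.011
50 0 0.1 [-0.08 -0.09 -0.87  0.09  0.08] 0.0
50 0 0.2 [-0.08 -0.2  -0
[... 594 characters left out ...]
 0 [-0.06  0.1  -0.84  0.12  0.06] 0.0
60 -0.012 0.1 [-0.06 -0.04 -0.67  0.42  0.06] 0.0
60 -0.012 0.2 [-0.06 -0.1  -0.46  0.7   0.06] 0.0
65 0 0 [-0.06  0.16 -0.74  0.24  0.05] 0.0
65 0 0.1 [-0.06  0.03 -0.58  0.53  0.05] 0.0
65 0 0.2 [-0.06 -0.03 -0.37  0.8   0.05] 0.0
65 -0.012 0 [-0.06  0.13 -0.74  0.27  0.05] 0.0
65 -0.012 0.1 [-0.06  0.02 -0.56  0.56  0.05] 0.0
65 -0.012 0.2 [-0.06 -0.04 -0.35  0.82  0.05] 0.0
75 0 0 [-0.05  0.25 -0.54  0.53  0.03] 0.0
75 0 0.1 [-0.05  0.15 -0.37  0.79  0.03] 0.0
75 0 0.2 [-0.05  0.11 -0.16  1.04  0.03] 0.0
75 -0.012 0 [-0.05  0.23 -0.53  0.55  0.03] 0.0
75 -0.012 0.1 [-0.05  0.14 -0.36  0.82  0.03] 0.0
75 -0.012 0.2 [-0.05  0.1  -0.14  1.07  0.03] 0.0
```

```bash
python3 - <<'E'
from kin import *
x,y,z,yaw=np.load("box.npy");Rb=Rbox(yaw)
for f in range(-70,71,10):
    t=np.deg2rad(f);zz=Rb@[np.cos(t),np.sin(t),0]
    pit=np.arcsin(-zz[2]);hd=np.arctan2(zz[1],zz[0])
    out=[]
    for up in(0,.1):
        for j0 in((0,.2,-.5,.9,.1),(-.5,.2,-.5,.5,.8),(.5,.2,-.5,.5,-.8)):
            out.append((up,)+ik(np.array([x,y,z+up])+.0187*zz,pit,hd,j0))
    for up in(0,.1):
        b=min((o for o in out if o[0]==up),key=lambda o:o[2]);print(f,up,np.round(b[1],2),round(b[2],3))
E
```

```text
-70 0 [ 0.47  0.87 -0.15  1.15 -1.27] 0.0
-70 0.1 [ 0.47  0.73 -0.11  1.33 -1.27] 0.0
-60 0 [ 0.46  0.64 -0.47  0.52 -1.21] 0.0
-60 0.1 [ 0.46  0.49 -0.39  0.75 -1.21] 0.0
-50 0 [ 0.43  0.48 -0.7   0.09 -1.08] 0.0
-50 0.1 [ 0.43  0.31 -0.61  0.35 -1.08] 0.0
-40 0 [ 0.38  0.37 -0.86 -0.18 -0.9 ] 0.0
-40 0.1 [ 0.38  0.18 -0.75  0.12 -0.9 ] 0.0
-30 0 [ 0.3   0.28 -0.98 -0.35 -0.69] 0.0
-30 0.1 [ 0.3   0.07 -0.85 -0.01 -0.69] 0.0
-20 0 [ 0.2   0.2  -1.02 -0.35 -0.46] 0.028
-20 0.1 [ 0.19 -0.02 -0.92 -0.07 -0.44] 0.0
-10 0 [ 0.07  0.13 -1.02 -0.28 -0.2 ] 0.06
-10 0.1 [ 0.06 -0.09 -0.96 -0.09 -0.18] 0.0
0 0 [-0.08  0.1  -1.02 -0.24  0.09] 0.069
0 0.1 [-0.08 -0.11 -0.97 -0.07  0.1 ] 0.0
10 0 [-0.22  0.12 -1.02 -0.22  0.37] 0.054
10 0.1 [-0.22 -0.09 -0.95 -0.02  0.37] 0.0
20 0 [-0.34  0.18 -1.02 -0.23  0.61] 0.015
20 0.1 [-0.34 -0.03 -0.9   0.08  0.61] 0.0
30 0 [-0.43  0.26 -0.94 -0.09  0.82] 0.0
30 0.1 [-0.43  0.07 -0.81  0.23  0.82] 0.0
40 0 [-0.5   0.37 -0.79  0.18  0.98] 0.0
40 0.1 [-0.5   0.2  -0.67  0.47  0.98] 0.0
50 0 [-0.53  0.53 -0.59  0.56  1.1 ] 0.0
50 0.1 [-0.53  0.37 -0.49  0.8   1.1 ] 0.0
60 0 [-0.55  0.73 -0.34  1.02  1.15] 0.0
60 0.1 [-0.55  0.58 -0.28  1.22  1.15] 0.0
70 0 [-0.55  0.95 -0.08  1.48  1.15] 0.0
70 0.1 [-0.55  0.81 -0.06  1.65  1.15] 0.0
```

```bash
cat > ik6.py <<'E'
from kin import *
from workcell import state
LO=np.array([-2.72,-.84,-1.02,-1.77,-1.37,-3.14]);HI=np.array([2.72,1.66,1.22,2.12,1.28,3.14])
E=lambda a,t:R.from_euler(a,t).as_matrix()
C0=None
def rot(j): return E('z',j[0])@E('y',j[1]-j[2]+j[3])@E('z',j[4])@C@E('z',j[5])
# at zero: tool z = x axis ; calibrate C with start pose
C=np.eye(3);j=[1.239,.377,.081,1.274,0,1.46]
C=(E('z',j[0])@E('y',j[1]-j[2]+j[3])@E('z',0)).T@R.from_euler('xyz',[-3.14,0,2.92]).as_matrix()@E('z',-j[5])
C=np.round(C)
def solve(p,Rt,j0):
    e=lambda j:np.r_[(fk(V,j)-p)*10,R.from_matrix(rot(j).T@Rt).as_rotvec()]
    r=least_squares(e,np.clip(j0,LO+.001,HI-.001),bounds=(LO,HI));return r.x,np.abs(r.fun[:3]).max()*100,np.rad2deg(np.abs(r.fun[3:]).max())
x,y,z,yaw=np.load("box.npy");c=np.array([x,y,z]);Rb=Rbox(yaw)
def tphi(f): # tool rotation at in-plane angle f (rad): y=box z, z=cos f bx+sin f by
    zz=Rb@[np.cos(f),np.sin(f),0];yy=Rb[:,2];return np.column_stack([np.cross(yy,zz),yy,zz])
E
cat > t.py <<'E'
from ik6 import *
print(C); s=state();print(np.round(R.from_matrix(rot(s["joint_pos"]).T@R.from_euler('xyz',s["tcp_rot"]).as_matrix()).as_rotvec(),3))
for deg in(26,29,32):
    f=np.deg2rad(deg);T=tphi(f);off=Rb@[-.004,.004,0]
    ja=np.array([-.43,.26,-.94,-.09,.82,1.5]);print(deg)
    for back in(0,.04,.08,.12):
        ja,a,b=solve(c+off+T[:,2]*(.0187-back),T,ja);print(" back",back,np.round(ja,2),round(a,1),round(b,1))
    jl,_,_=solve(c+off+T[:,2]*.0187,T,np.array([-.43,.26,-.94,-.09,.82,1.5]))
    for up in(.05,.1,.14): jl,a,b=solve(c+[0,0,up]+off+T[:,2]*.0187,T,jl);print(" up",up,np.round(jl,2),round(a,1),round(b,1))
    for k in range(1,13):
        Q=R.from_rotvec(-np.pi*k/12*Rb[:,0]).as_matrix();T2=Q@T;jl,a,b=solve(c+[0,0,.14]+Q@(off+T[:,2]*.0187),T2,jl)
        if k%2==0:print(" turn",k,np.round(jl,2),round(a,1),round(b,1))
    for up in(.1,.05,0):jl,a,b=solve(c+[0,0,up]+Q@(off+T[:,2]*.0187),T2,jl);print(" dn",up,np.round(jl,2),round(a,1),round(b,1))
    for back in(.04,.08,.12):jl,a,b=solve(c+Q@(off+T[:,2]*(.0187-back)),T2,jl);print(" back",back,np.round(jl,2),round(a,1),round(b,1))
E
python3 t.py
```

```text
[[-0.  0.  1.]
 [ 0.  1. -0.]
 [-1.  0. -0.]]
[ 0. -0. -0.]
26
 back 0 [-0.39  0.21 -0.99 -0.18  0.73  1.15] 0.0 0.0
 back 0.04 [-0.47  0.12 -0.98 -0.02  0.77  1.06] 0.0 0.0
 back 0.08 [-0.55  0.04 -0.96  0.16  0.81  0.96] 0.0 0.0
 back 0.12 [-0.63 -0.02 -0.92  0.35  0.84  0.84] 0.0 0.0
 up 0.05 [-0.39  0.1  -0.93 -0.    0.73  1.15] 0.0 0.0
 up 0.1 [-0.39  0.01 -0.85  0.17  0.73  1.15] 0.0 0.0
 up 0.14 [-0.39 -0.05 -0.78  0.29  0.73  1.15] 0.0 0.0
 turn 2 [-0.31  0.02 -0.56  0.61  0.55  0.63] 0.0 0.0
 turn 4 [-0.19  0.06 -0.43  0.76  0.31  0.24] 0.0 0.0
 turn 6 [-0.05  0.07 -0.39  0.79  0.03 -0.1 ] 0.0 0.0
 turn 8 [ 0.08  0.05 -0.44  0.7  -0.23 -0.45] 0.0 0.0
 turn 10 [ 0.19  0.01 -0.59  0.48 -0.46 -0.87] 0.0 0.0
 turn 12 [ 0.25 -0.05 -0.82  0.09 -0.59 -1.4 ] 0.0 0.0
 dn 0.1 [ 0.25  0.01 -0.89 -0.04 -0.59 -1.4 ] 0.0 0.0
 dn 0.05 [ 0.25  0.11 -0.97 -0.21 -0.59 -1.4 ] 0.0 0.0
 dn 0 [ 0.25  0.23 -1.02 -0.38 -0.59 -1.4 ] 0.1 0.4
 back 0.04 [ 0.31  0.14 -1.02 -0.25 -0.63 -1.34] 0.1 0.2
 back 0.08 [ 0.38  0.05 -1.01 -0.12 -0.66 -1.28] 0.0 0.0
 back 0.12 [ 0.45 -0.03 -0.98  0.04 -0.71 -1.21
[... 1409 characters left out ...]
.44  0.02 -0.72  0.4   0.85  1.04] 0.0 0.0
 turn 2 [-0.35  0.1  -0.47  0.76  0.62  0.54] 0.0 0.0
 turn 4 [-0.2   0.14 -0.31  0.91  0.33  0.19] 0.0 0.0
 turn 6 [-0.05  0.15 -0.26  0.94  0.02 -0.1 ] 0.0 0.0
 turn 8 [ 0.11  0.13 -0.32  0.84 -0.28 -0.4 ] 0.0 0.0
 turn 10 [ 0.24  0.08 -0.5   0.6  -0.55 -0.78] 0.0 0.0
 turn 12 [ 0.31  0.01 -0.78  0.14 -0.73 -1.33] 0.0 0.0
 dn 0.1 [ 0.31  0.07 -0.84  0.01 -0.73 -1.33] 0.0 0.0
 dn 0.05 [ 0.31  0.17 -0.91 -0.15 -0.73 -1.33] 0.0 0.0
 dn 0 [ 0.31  0.28 -0.97 -0.32 -0.73 -1.33] 0.0 0.0
 back 0.04 [ 0.38  0.21 -0.96 -0.18 -0.77 -1.25] 0.0 0.0
 back 0.08 [ 0.45  0.14 -0.93 -0.02 -0.8  -1.17] 0.0 0.0
 back 0.12 [ 0.52  0.08 -0.88  0.15 -0.84 -1.07] 0.0 0.0
```

The direct 45° grasp is out of joint range (joint 3). Turning the approach 29° within the lid plane makes it reachable. I'll pick from the −y side and place from the +y side, with a half-turn about the box's x axis between them. Next I'll work out the moves.

```bash
cat > plan.py <<'E'
from ik6 import *
f=np.deg2rad(29);T=tphi(f);off=Rb@[-.009,.002,0]
def tcp(back=0,up=0,k=0):
    Q=R.from_rotvec(-np.pi*k*Rb[:,0]).as_matrix();return c+[0,0,up]+Q@(off+T[:,2]*(.0187-back)),Q@T
def show(*w):
    s=state();print(round(s["clock"],2),np.round(s["joint_pos"],2),round(s["finger_gap"],4),round(s["grip_force"],1),np.round(s["force"],1))
    for a in w:
        p,r=tcp(**a);m=move(s["tool_pos"],s["tcp_rot"],p,r);print(a,np.round(p,3),m[0].tolist(),m[1].tolist())
E
python3 -c "
from plan import *
show(dict(back=.1))"
```

```text
3.27 [-0.1  -0.15 -1.02 -0.04  0.1   1.46] 0.0697 0.0 [0.4 0.6 0.3]
{'back': 0.1} [0.503 0.005 0.163] [-36.4, -35.8, -15.6] [-0.036, 0.5051, -0.0109]
```

```bash
python3 -m handwheel '{"claw":[75,75,75,75,75,75,75],"translation":[[-5,0,-20],[-14,-5,-25],[-22,-15,-25],[-30,-25,-20],[-36,-36,-16],[-36,-36,-16],[-36,-36,-16]],"dr":[[-0.01,0.1,0],[-0.02,0.2,0],[-0.03,0.3,0],[-0.036,0.4,-0.01],[-0.036,0.505,-0.011],[-0.036,0.505,-0.011],[-0.036,0.505,-0.011]]}'
python3 -c "
from plan import *
show(dict(back=.1),dict())
from workcell import get_image
d=get_image('wrist');im=d['image'][...,::-1].copy()
P=np.array([(i,j,k) for i in(-32,32) for j in(-50,50) for k in(-20,20)])/1e3@Rb.T+c
for p in proj(d,P): cv2.circle(im,tuple(int(v) for v in p),3,(0,255,255),1)
cv2.imwrite('pics/w2.png',im)"
```

```text
clock: 4.15
tool_pos: [0.5027, 0.0055, 0.1635]
tcp_rot: [2.289, -0.348, 1.997]
force: [-1.0, 0.5, -0.3]
finger_gap: 0.0751
grip_force: 0.0
4.15 [-0.63  0.05 -0.89  0.35  0.87  0.8 ] 0.0751 0.0 [-1.   0.5 -0.3]
{'back': 0.1} [0.503 0.005 0.163] [-0.6, 0.0, -0.1] [0.0002, 0.0015, 0.0006]
{} [0.562 0.057 0.102] [-0.4, -0.0, 99.9] [0.0002, 0.0015, 0.0006]
```

View pics/w2.png

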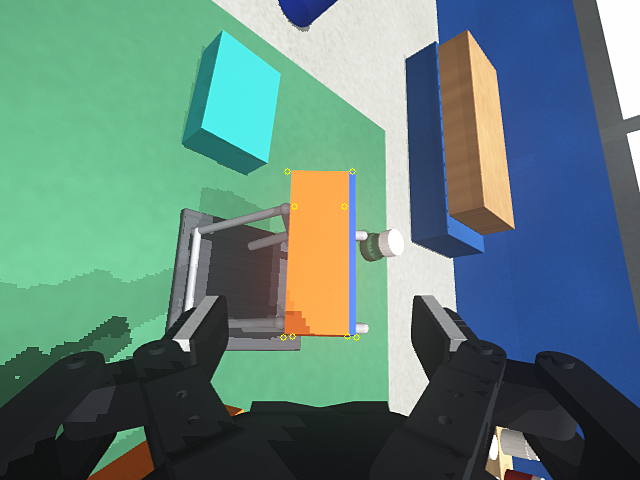

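Projected corners match the box's upper face, (288–355, 170–337), to about 2 px, and the box is centred between the fingers. I'm advancing along the fingers.

```bash
python3 -m handwheel '{"claw":[75,75,75,75,75,75,75],"translation":[[0,0,20],[0,0,40],[0,0,60],[0,0,80],[0,0,100],[0,0,100],[0,0,100]],"dr":[[0,0,0],[0,0.001,0],[0,0.001,0],[0,0.001,0],[0,0.001,0],[0,0.001,0],[0,0.001,0]]}' 60
python3 -c "
from plan import *
show(dict())"
python3 -m handwheel '{"claw":[60,50,36,30,30,30,30,30,30,30],"translation":[[0,0,0],[0,0,0],[0,0,0],[0,0,0],[0,0,0],[0,0,0],[0,0,0],[0,0,0],[0,0,0],[0,0,0]],"dr":[[0,0,0],[0,0,0],[0,0,0],[0,0,0],[0,0,0],[0,0,0],[0,0,0],[0,0,0],[0,0,0],[0,0,0]]}' 60
python3 -c "
from plan import *
show(dict(),dict(up=.14))"
```

```text
clock: 5.08
tool_pos: [0.5615, 0.0576, 0.1021]
tcp_rot: [2.289, -0.35, 2.0]
force: [-0.3, 0.2, -0.2]
finger_gap: 0.075
grip_force: 0.0
5.08 [-0.43  0.23 -0.96 -0.09  0.8   1.08] 0.075 0.0 [-0.3  0.2 -0.2]
{} [0.562 0.057 0.102] [-1.1, -0.0, 0.1] [-0.0, -0.0011, 0.0012]
clock: 6.32
tool_pos: [0.563, 0.0565, 0.1029]
tcp_rot: [2.286, -0.349, 2.0]
force: [-4.4, -2.5, 8.4]
finger_gap: 0.0393
grip_force: 58.7
6.33 [-0.43  0.23 -0.96 -0.1   0.8   1.08] 0.0393 58.7 [-4.4 -2.5  8.4]
{} [0.562 0.057 0.102] [0.2, -1.6, 0.3] [0.0031, -0.0011, 0.0015]
{'up': 0.14} [0.562 0.057 0.242] [48.1, 97.7, -85.9] [0.0031, -0.0011, 0.0015]
```

Gripped at 39.3 mm and 59 N. I'm lifting straight up 140 mm.

```bash
python3 -m handwheel '{"claw":[30,30,30,30,30,30,30,30,30,30,30,30],"translation":[[2,4,-3.5],[6,12,-10.5],[11,22,-19],[17,35,-31],[23,47,-41],[29,60,-53],[35,72,-63],[41,84,-74],[45,92,-81],[48,98,-86],[48,98,-86],[48,98,-86]],"dr":[[0,0,0],[0,0,0],[0,0,0],[0,0,0],[0,0,0],[0,0,0],[0,0,0],[0,0,0],[0,0,0],[0,0,0],[0,0,0],[0,0,0]]}'
python3 -c "
from plan import *
from workcell import get_image
show(*[dict(up=.14,k=i/16) for i in range(17)])
d=get_image('scene');e=get_image('side');f=lambda i:cv2.resize(i,(400,400),interpolation=cv2.INTER_CUBIC)
cv2.imwrite('pics/lift.png',np.hstack([f(d['image'][130:330,240:440]),f(e['image'][100:300,200:400])])[...,::-1])"
```

```text
clock: 7.82
tool_pos: [0.5612, 0.0572, 0.2394]
tcp_rot: [2.291, -0.351, 1.998]
force: [-0.5, -0.4, -2.3]
finger_gap: 0.0394
grip_force: 60.3
7.83 [-0.43 -0.02 -0.76  0.36  0.8   1.08] 0.0394 60.3 [-0.5 -0.4 -2.3]
{'up': 0.14, 'k': 0.0} [0.562 0.057 0.242] [0.0, 2.1, -1.2] [-0.0011, -0.0008, -0.0011]
{'up': 0.14, 'k': 0.0625} [0.56  0.056 0.24 ] [-0.2, -0.1, -1.3] [0.0942, -0.001, -0.1728]
{'up': 0.14, 'k': 0.125} [0.559 0.056 0.239] [-0.7, -2.1, -1.6] [0.1894, -0.0011, -0.3444]
{'up': 0.14, 'k': 0.1875} [0.558 0.055 0.237] [-1.6, -4.0, -2.1] [0.2847, -0.0013, -0.5161]
{'up': 0.14, 'k': 0.25} [0.557 0.053 0.236] [-2.8, -5.7, -2.8] [0.38, -0.0014, -0.6878]
{'up': 0.14, 'k': 0.3125} [0.556 0.051 0.235] [-4.3, -7.1, -3.6] [0.4753, -0.0015, -0.8595]
{'up': 0.14, 'k': 0.375} [0.555 0.049 0.234] [-6.0, -8.1, -4.5] [0.5706, -0.0016, -1.0311]
{'up': 0.14, 'k': 0.4375} [0.555 0.047 0.234] [-7.8, -8.8, -5.5] [0.666, -0.0017, -1.2028]
{'up': 0.14, 'k': 0.5} [0.555 0.045 0.234] [-9.7, -9.0, -6.6] [0.7613, -0.0018, -1.3745]
{'up': 0.14, 'k': 0.5625} [0.555 0.043 0.234] [-11.6, -8.7, -7.6] [0.8566, -0.0019, -1.5461]
{'up': 0.14, 'k': 0.625} [0.556 0.041 0.234] [-13.4, -8.1, -8.6] [0.952, -0.002, -1.7177]
{'up': 0.14, 'k': 0.6875} [0.556 0.039 0.235] [-15.0, -7.1, -9.6] [1.0474, -0.0021, -1.8894]
{'up': 0.14, 'k': 0.75} [0.557 0.038 0.236] [-16.5, -5.7, -10.4] [1.1427, -0.0022, -2.061]
{'up': 0.14, 'k': 0.8125} [0.559 0.036 0.237] [-17.7, -4.0, -11.0] [1.2381, -0.0022, -2.2326]
{'up': 0.14, 'k': 0.875} [0.56  0.035 0.239] [-18.6, -2.1, -11.5] [1.3335, -0.0023, -2.4042]
{'up': 0.14, 'k': 0.9375} [0.562 0.035 0.24 ] [-19.1, -0.1, -11.9] [1.429, -0.0023, -2.5758]
{'up': 0.14, 'k': 1.0} [0.563 0.035 0.242] [-19.3, 2.1, -12.0] [-1.524, 0.0023, 2.7467]
```

View pics/lift.png

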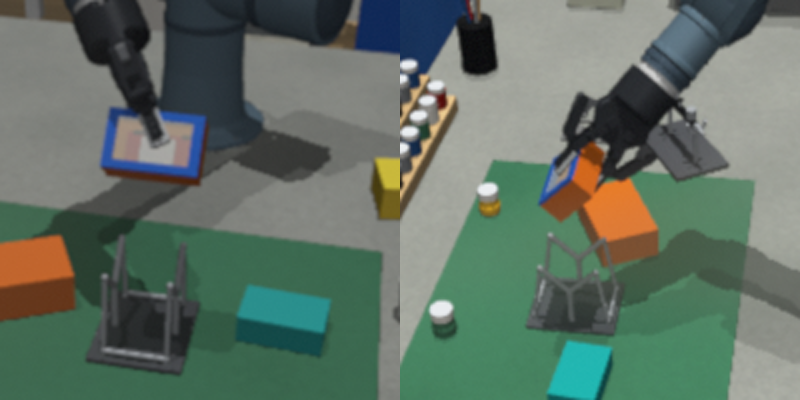

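Lifted: the scene half shows the lid shut in the grip near crop (155,145), with the cradle empty below. I'm turning it a quarter about the box's x axis.

```bash
python3 -m handwheel '{"claw":[30,30,30,30,30,30,30,30,30,30,30,30,30],"translation":[[0,0,0],[0,0,-1],[-0.5,-1,-1.5],[-1,-3,-2],[-2,-4,-2],[-3,-6,-3],[-4,-7,-3],[-5,-8,-4],[-7,-8,-5],[-8,-9,-6],[-10,-9,-7],[-10,-9,-7],[-10,-9,-7]],"dr":[[0,0,0],[0.076,0,-0.137],[0.152,0,-0.275],[0.229,0,-0.412],[0.305,0,-0.55],[0.381,0,-0.687],[0.457,0,-0.824],[0.533,0,-0.962],[0.61,-0.001,-1.099],[0.686,-0.002,-1.237],[0.761,-0.002,-1.374],[0.761,-0.002,-1.374],[0.761,-0.002,-1.374]]}' 80
python3 -c "
from plan import *
show(*[dict(up=.14,k=.5+i/20) for i in range(0,11)])"
```

```text
clock: 9.55
tool_pos: [0.5549, 0.0447, 0.2343]
tcp_rot: [3.14, 0.28, -3.09]
force: [0.3, -0.6, -1.7]
finger_gap: 0.039
grip_force: 80.8
9.55 [-0.05  0.1  -0.32  0.87  0.03 -0.1 ] 0.039 80.8 [ 0.3 -0.6 -1.7]
{'up': 0.14, 'k': 0.5} [0.555 0.045 0.234] [0.3, 0.5, 0.5] [0.0013, 0.0009, -0.0022]
{'up': 0.14, 'k': 0.55} [0.555 0.044 0.234] [0.1, -1.2, 0.5] [0.0774, 0.0009, -0.1396]
{'up': 0.14, 'k': 0.6} [0.555 0.042 0.234] [-0.2, -2.9, 0.3] [0.1535, 0.0009, -0.277]
{'up': 0.14, 'k': 0.65} [0.556 0.04  0.235] [-0.8, -4.5, -0.1] [0.2295, 0.0009, -0.4145]
{'up': 0.14, 'k': 0.7} [0.557 0.039 0.235] [-1.6, -6.0, -0.5] [0.3056, 0.0009, -0.5519]
{'up': 0.14, 'k': 0.75} [0.557 0.038 0.236] [-2.6, -7.3, -1.1] [0.3817, 0.0009, -0.6893]
{'up': 0.14, 'k': 0.8} [0.558 0.036 0.237] [-3.8, -8.4, -1.7] [0.4578, 0.0009, -0.8267]
{'up': 0.14, 'k': 0.85} [0.56  0.036 0.238] [-5.1, -9.3, -2.4] [0.5339, 0.0009, -0.9642]
{'up': 0.14, 'k': 0.9} [0.561 0.035 0.239] [-6.5, -10.0, -3.2] [0.61, 0.0009, -1.1016]
{'up': 0.14, 'k': 0.95} [0.562 0.035 0.24 ] [-7.9, -10.4, -4.0] [0.6861, 0.0008, -1.239]
{'up': 0.14, 'k': 1.0} [0.563 0.035 0.242] [-9.5, -10.5, -4.8] [0.7622, 0.0008, -1.3764]
```

```bash
python3 -m handwheel '{"claw":[30,30,30,30,30,30,30,30,30,30,30,30],"translation":[[0,-1,0],[0,-3,0],[-1,-4,0],[-2,-6,0],[-3,-7,-1],[-4,-8,-2],[-5,-9,-2],[-6,-10,-3],[-8,-10,-4],[-9,-10,-5],[-9,-10,-5],[-9,-10,-5]],"dr":[[0.076,0,-0.138],[0.152,0,-0.275],[0.229,0,-0.413],[0.305,0.001,-0.55],[0.381,0.001,-0.688],[0.457,0.001,-0.826],[0.533,0.001,-0.963],[0.61,0.001,-1.101],[0.686,0.001,-1.239],[0.762,0.001,-1.376],[0.762,0.001,-1.376],[0.762,0.001,-1.376]]}'
python3 -c "
from plan import *
from workcell import get_image
show(dict(up=.14,k=1),dict(up=.03,k=1),dict(k=1))
d=get_image('scene');e=get_image('side')
import pickle;pickle.dump((d,e),open('inv.pkl','wb'))
f=lambda i:cv2.resize(i,(400,400),interpolation=cv2.INTER_CUBIC)
cv2.imwrite('pics/inv.png',np.hstack([f(d['image'][180:280,270:370]),f(e['image'][130:230,230:330])])[...,::-1])"
```

```text
clock: 11.05
tool_pos: [0.5632, 0.0348, 0.2422]
tcp_rot: [-2.289, -0.349, -1.892]
force: [-0.2, 0.5, -2.4]
finger_gap: 0.0394
grip_force: 81.0
11.05 [ 0.29 -0.03 -0.8   0.13 -0.66 -1.36] 0.0394 81.0 [-0.2  0.5 -2.4]
{'up': 0.14, 'k': 1} [0.563 0.035 0.242] [-0.1, 0.4, 0.4] [0.0001, -0.0002, -0.0015]
{'up': 0.03, 'k': 1} [0.563 0.035 0.132] [-37.7, 78.3, 68.5] [0.0001, -0.0002, -0.0015]
{'k': 1} [0.563 0.035 0.102] [-47.9, 99.5, 87.0] [0.0001, -0.0002, -0.0015]
```

View pics/inv.png

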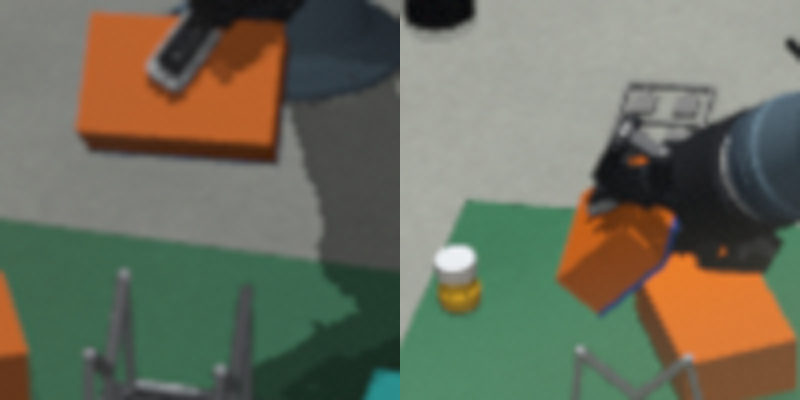

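It is now upside down, with the blue lid edge tight underneath. Scene crop: box bottom corners near (92,12), (78,130) and (276,152). I'll compare those with prediction and descend to 30 mm above the seat.

```bash
python3 - <<'E'
from plan import *;import pickle
d,e=pickle.load(open('inv.pkl','rb'))
Q=R.from_rotvec(-np.pi*Rb[:,0]).as_matrix();P=lambda l:np.array(l)/1e3@(Q@Rb).T+c+[0,0,.14]
print("scene",np.round(((proj(d,P([(-32,50,-20),(32,50,-20),(32,-50,-20),(32,-50,20)]))-[270,180])*4+1.5)).tolist(),"seen 92,12 78,130 276,152 277,161")
print("side",np.round(((proj(e,P([(32,50,-20),(32,-50,-20),(32,-50,20),(-32,-50,20)]))-[230,130])*4+1.5)).tolist(),"seen: -,(157,272),(200,313),(278,228)")
E
python3 -m handwheel '{"claw":[30,30,30,30,30,30,30,30],"translation":[[-4,8,7],[-10,20,17.5],[-17,35,31],[-24,50,44],[-31,64,56],[-37,76,67],[-38,77,68],[-38,77,68]],"dr":[[0,0,0],[0,0,0],[0,0,0],[0,0,0],[0,0,0],[0,0,0],[0,0,0],[0,0,0]]}'
python3 -c "
from plan import *
show(dict(up=.004,k=1),dict(k=1))"
```

```text
scene [[97.0, 8.0], [80.0, 127.0], [275.0, 145.0], [281.0, 166.0]] seen 92,12 78,130 276,152 277,161
side [[182.0, 193.0], [156.0, 283.0], [202.0, 319.0], [268.0, 267.0]] seen: -,(157,272),(200,313),(278,228)
clock: 12.15
tool_pos: [0.5638, 0.0352, 0.1326]
tcp_rot: [-2.288, -0.351, -1.89]
force: [0.4, 1.1, -1.8]
finger_gap: 0.039
grip_force: 81.0
12.15 [ 0.29  0.17 -0.96 -0.23 -0.67 -1.36] 0.039 81.0 [ 0.4  1.1 -1.8]
{'up': 0.004, 'k': 1} [0.563 0.035 0.106] [-8.6, 19.6, 16.5] [-0.0013, -0.0006, 0.0011]
{'k': 1} [0.563 0.035 0.102] [-9.9, 22.4, 19.0] [-0.0013, -0.0006, 0.0011]
```

```bash
python3 -m handwheel '{"claw":[30,30,30,30,30,30,30],"translation":[[-1,2.5,2],[-3,6.5,6],[-5.5,11,10],[-7.5,15,14],[-8.6,17.6,16.5],[-8.6,17.6,16.5],[-8.6,17.6,16.5]],"dr":[[0,0,0],[0,0,0],[0,0,0],[0,0,0],[0,0,0],[0,0,0],[0,0,0]]}'
python3 -c "
from plan import *
show(dict(k=1))"
```

```text
clock: 13.02
tool_pos: [0.5643, 0.0347, 0.1069]
tcp_rot: [-2.288, -0.351, -1.89]
force: [0.0, -0.8, -1.7]
finger_gap: 0.0392
grip_force: 81.0
13.03 [ 0.29  0.23 -0.99 -0.33 -0.66 -1.36] 0.0392 81.0 [ 0.  -0.8 -1.7]
{'k': 1} [0.563 0.035 0.102] [-1.4, 4.6, 2.6] [-0.0014, -0.0005, 0.0014]
```

```bash
python3 -m handwheel '{"claw":[30,30,30,30],"translation":[[-0.3,0.7,0.6],[-0.7,1.4,1.2],[-0.7,1.4,1.2],[-0.7,1.4,1.2]],"dr":[[0,0,0],[0,0,0],[0,0,0],[0,0,0]]}'
python3 -m handwheel '{"claw":[30,30,30,30],"translation":[[-0.3,0.7,0.6],[-0.5,1.0,0.9],[-0.5,1.0,0.9],[-0.5,1.0,0.9]],"dr":[[0,0,0],[0,0,0],[0,0,0],[0,0,0]]}'
python3 -c "
from plan import *
show(dict(k=1))"
```

```text
clock: 13.52
tool_pos: [0.5646, 0.0347, 0.1059]
tcp_rot: [-2.286, -0.351, -1.891]
force: [-4.9, 1.9, 3.7]
finger_gap: 0.0389
grip_force: 82.2
clock: 14.02
tool_pos: [0.5647, 0.0348, 0.1057]
tcp_rot: [-2.284, -0.352, -1.892]
force: [-11.5, 7.1, 12.4]
finger_gap: 0.0393
grip_force: 83.3
14.03 [ 0.29  0.24 -1.   -0.34 -0.67 -1.36] 0.0393 83.3 [-11.5   7.1  12.4]
{'k': 1} [0.563 0.035 0.102] [-0.7, 4.0, 1.6] [-0.0053, -0.0022, 0.0005]
```

It touches arm B. I'll ease back a little, shift towards arm A, then open gently.

```bash
python3 -m handwheel '{"claw":[30,30,30],"translation":[[0.3,1,-1],[0.3,1.5,-1.5],[0.3,1.5,-1.5]],"dr":[[0,0,0],[0,0,0],[0,0,0]]}' 30
python3 -m handwheel '{"claw":[40,42,44,46,50,56,64,74,78,78],"translation":[[0,0,0],[0,0,0],[0,0,0],[0,0,0],[0,0,0],[0,0,0],[0,0,0],[0,0,0],[0,0,0],[0,0,0]],"dr":[[0,0,0],[0,0,0],[0,0,0],[0,0,0],[0,0,0],[0,0,0],[0,0,0],[0,0,0],[0,0,0],[0,0,0]]}'
python3 -c "
from plan import *
from workcell import get_image
show(dict(k=1,back=.12))
d=get_image('scene');e=get_image('side')
f=lambda i:cv2.resize(i,(400,400),interpolation=cv2.INTER_CUBIC)
cv2.imwrite('pics/rel.png',np.hstack([f(d['image'][225:325,265:365]),f(e['image'][185:285,240:340])])[...,::-1])"
```

```text
clock: 14.4
tool_pos: [0.5628, 0.035, 0.1042]
tcp_rot: [-2.286, -0.351, -1.891]
force: [-2.9, -0.2, 6.3]
finger_gap: 0.0392
grip_force: 81.8
clock: 15.65
tool_pos: [0.5621, 0.035, 0.1034]
tcp_rot: [-2.288, -0.351, -1.89]
force: [0.6, 0.1, -0.0]
finger_gap: 0.0781
grip_force: 0.0
15.65 [ 0.29  0.24 -1.   -0.34 -0.67 -1.36] 0.0781 0.0 [ 0.6  0.1 -0. ]
{'k': 1, 'back': 0.12} [0.486 0.089 0.176] [-0.5, 0.4, -118.0] [-0.0013, -0.0004, 0.0015]
```

View pics/rel.png

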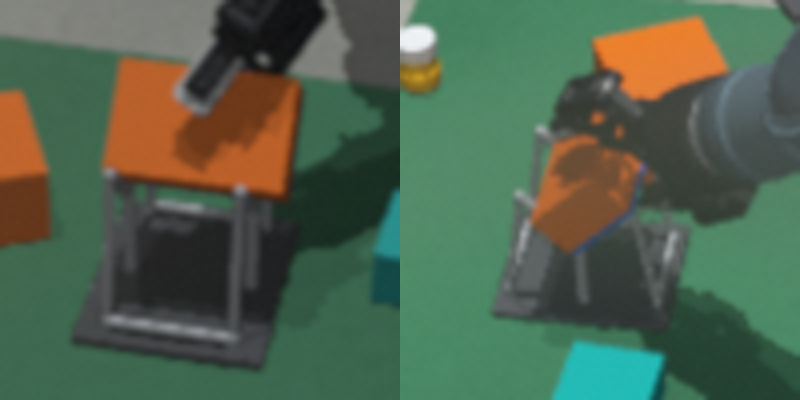

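The box has settled with its corners at (122,59), (303,78), (284,195) and (104,172). These match the starting outline, so it is home, with the lid underneath and shut. I'm withdrawing straight back along the fingers.

```bash
python3 -m handwheel '{"claw":[78,78,78,78,78,78,78,78,78,78],"translation":[[0,0,-6],[0,0,-18],[0,0,-32],[0,0,-46],[0,0,-60],[0,0,-75],[0,0,-90],[0,0,-105],[0,0,-115],[0,0,-115]],"dr":[[0,0,0],[0,0,0],[0,0,0],[0,0,0],[0,0,0],[0,0,0],[0,0,0],[0,0,0],[0,0,0],[0,0,0]]}'
python3 -c "
from plan import *
from workcell import get_image
show()
d=get_image('scene');e=get_image('side')
f=lambda i:cv2.resize(i,(400,400),interpolation=cv2.INTER_CUBIC)
cv2.imwrite('pics/end.png',np.hstack([f(d['image'][225:325,265:365]),f(e['image'][185:285,240:340])])[...,::-1])"
```

```text
clock: 17.0
tool_pos: [0.488, 0.0875, 0.1751]
tcp_rot: [-2.288, -0.351, -1.889]
force: [0.8, -0.1, -0.4]
finger_gap: 0.078
grip_force: 0.0
17.0 [ 0.5   0.02 -0.93  0.1  -0.78 -1.14] 0.078 0.0 [ 0.8 -0.1 -0.4]
```

View pics/end.png

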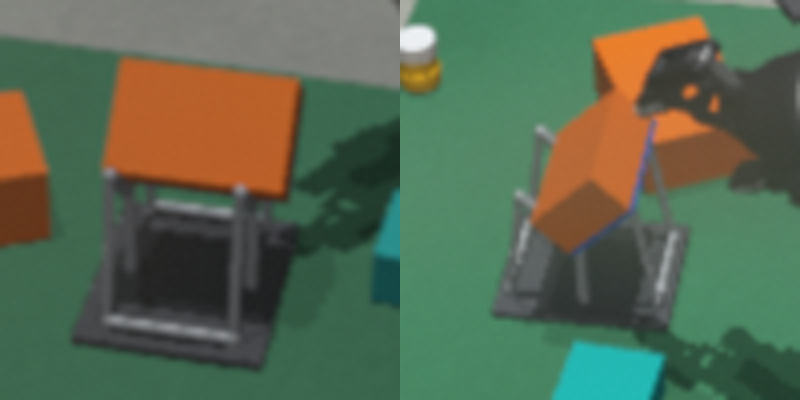

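The box rests in the cradle upside down with the lid shut beneath. Its outline is unchanged after the retreat, with corners near (122,59) and (284,195), and the gripper is clear.

```bash
python3 -c "
from workcell import job_done
print(job_done())"
```

```text
the job is handed in; nothing more can be done
None
```

The orange box is back in its cradle upside down, lid shut underneath and fully home; I let go and handed the job in about 17 s into the 38 s limit, but could not see the part inside, and no verdict came back.

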